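# Index the receiving tray and unload the sample clamp

### The arm

A 7-joint arm with a two-finger parallel gripper is mounted at the origin on the work surface. World frame = base frame: x ahead of the robot, y to its left, z up, the work surface at z = 0. Lengths are in m, angles in rad, forces in N, time in s.
With the tool pointing down it reaches from about 0.425 to 0.95 m from the base axis. Payload 4.7 kg.
Tool frame: the origin (TCP) lies on the centre line of the jaws, within the pads' length; the fingertips stand robot.nose_length ahead of it and the grasp point (between the pads) lies 8 mm behind it (robot.nose_length is the distance from the TCP to the fingertips, in m); z points along the fingers, y is the line along which they close (so a half turn about z gives the same grasp; the last joint's range is limited). The gripper opens to 85 mm and grips with 20 to 120 N. Pads are 22 mm wide; open, the fingers measure 114 mm over their backs; the gripper's body (76 mm by 85 mm) begins 54 mm behind the grasp point. The pads swing forward as they close: fully open they stand 13 mm farther back than shut.
Start: joints at [1.113, 0.469, -0.049, 1.532, 0.024, 1.141, -0.082], TCP at [0.281, -0.614, 0.242] pointing down, gripper open.
Joint ranges: [-2.59, 2.59], [-0.33, 1.99], [-1.39, 1.29], [0.1, 2.45], [-1.04, 4.18], [0.21, 1.99], [-2.66, 2.66]. Speed limits (rad/s): [2.57, 2.57, 3.14, 3.14, 3.14, 3.14, 3.14].

### API

Orientations are given as [roll, pitch, yaw] about the fixed x, y, z axes, in that order (R = Rz(yaw) Ry(pitch) Rx(roll)).
In Python, from plant import robot gives the robot as it stands. Calls block until the motion is done:
- robot.goto(position, orientation): joint-space move of the TCP to a pose.
- robot.move_straight(position, vel=0.15, attitude=None, contact_N=None): straight line of the TCP; attitude=None keeps the orientation; vel is the mean speed in m/s. With contact_N (N) it stops when the force on the tool has changed by that much, and returns True; else False.
- robot.move_joints(angles): joint-space move.
- robot.grip(opening, strength=None): opening from 0.0 (shut) to 1.0 (fully open); strength is the grip in N (None keeps the last); returns when the fingers have stopped.
- robot.sleep(seconds).
- robot.inverse_kinematics(position, orientation): joint angles nearest the present ones, or None.
- robot.sense(): the state.
- robot.grab_frame(name): name is "scene" or "top"; returns a dict with "image" (480x640x3 uint8, red, green, blue), "range_z" (480x640 float32, m along the optical axis (not along the pixel's ray), 0 where there is no reading), "fx", "fy", "cx", "cy" (pixels), "dist_coeffs" ([k1, k2, p1, p2, k3] as OpenCV has them; the pictures are not rectified), "R" (3x3) and "t" (3): a world point X has camera coordinates R X + t. Camera axes: x right, y down, z forward; pixel columns grow to the right and rows downward; lengths in m; the calibration is good to about 2 mm. A picture is of the moment at which its call begins.
A pose or a line that the arm cannot do raises robot.IKError and nothing moves.
- robot.close_job(): hands the job in; it is judged then, once.
The state is a dict: "t": time; "joint_pos": joint angles; "joint_velocities": joint speeds; "effort": joint torques, N m; "tcp_pos": TCP position; "tcp_rot": TCP orientation; "wrist_force": force on the tool from outside, world axes, zero at the start; "torque": the same for the moment, N m; "opening": opening from 0.0 (shut) to 1.0 (fully open); "gripper_force": force on a finger pad.
Only numpy, scipy, OpenCV 4.12 (cv2) and the standard library are available. Lean on these libraries where they do the work, as an engineer would, in place of code of your own. Each camera call takes 0.05 s, during which the arm holds its last target. There are 200 camera calls.

### The job

Get the finished sample cells out of the clamp and into the white receiving tray. First take the spring pin from its stand, drag its tip along the rubber-lipped slot of the index rail until it drops into the hidden notch, press it down until its collar is flush on the rail and let go; then slide the tray along until its stop arm touches the pin's collar, and only after that slide the clamp's jaw wide open, stand every cell upright in the tray, and slide the empty clamp fully shut again. Leave the pin home and the tray against it, and do not disturb the other things on the bench.

Things in the scene. Friction and masses are not known exactly. Their poses are not given: they have to be found in the camera images.
- deck: Receiving deck, a fixed aluminium plate 150 x 420 x 10 mm, turned a little; origin under its centre, y along the tray's travel and the index rail. The rail is a grey box with a flat cover 42 mm above the bench, 42 mm wide, middle line at x = +45 mm, y from -120 to +210. A slot 16 mm wide in the cover (y -20 to +135) is hidden by two soft rubber lips that give way without resistance.
- slot_start (a point): point on the slot's middle line, level with the cover's top, 12 mm inside the slot's -y end; the notch is never here. 10 mm below the cover lies a flat floor, and a notch 12 mm wide (along y) and 20 mm deep crosses it somewhere between 28 and 118 mm from this point towards the deck's +y. Its place changes from start to start and can only be felt
- slot_end (a point): point on the slot's middle line at the level of the cover's top, 10 mm inside the slot's +y end; beyond every place of the notch
- pin_grip (a point): spring index pin (loose, steel, 0.36 kg): half-way up its upright handle, a dark cylinder 24 mm across and 60 mm long above the collar; this point is 42 mm above the collar's underside, the handle's top 72 mm. It starts upright in its stand, a grey 56 mm square block 36 mm high, on whose top the collar rests
- pin_collar (a point): centre of the underside of the pin's collar, a disc 36 mm across, 12 mm thick; z up along the pin. A round tip 10 mm across sticks out 23.5 mm below it. With the tip on the slot's floor the collar is 13.5 mm above the cover (5.5 mm when pressed until the spring bottoms); in the notch the tip goes in its full length and the collar lies flush on the cover
- pin_tip (a joint): how far the pin's spring tip is pushed in: 0 = fully out, 0.008 m = fully in. The spring takes 1 N to start and 0.3 N per further mm. On dropping into the notch the tip springs out and the notch's wall blocks further dragging
- tray (a joint): position of the tray along the deck: 0 at the -y end, growing towards the deck's +y, to 0.16 m at most. It slides on the deck with about 2.5 N of friction and stays where it is left
- tray_floor (a point): centre of the tray's inner floor (it moves with the tray; axes as the deck's). White tray, inside 77 mm in x and 192 mm in y, walls 20 mm high above this floor
- tray_post (a point): on the axis of the tray's upright grip post, a steel rod 16 mm across at the tray's -y end, 55 mm tall, its top 20 mm above this point
- tray_stop (a point): middle of the +y face of the tray's stop arm, a steel arm that reaches from the tray over the rail, 1.5 to 14 mm above the cover; it meets the pin's collar when the pin's axis is 18 mm further in +y than this point
- jaw (a joint): opening of the clamp's sliding jaw: 0 shut, 0.05 m wide open; slides towards the +y of the clamp with about 4 N of friction and stays where it is left
- clamp: Clamp, fixed, turned a little: grey base plate 220 x 190 x 10 mm on which 2 to 4 cells stand in a row along its x axis, 50 mm apart; origin under the row's middle. Fixed jaw at -y, sliding jaw at +y, both 34 mm high above the bench, 200 mm long, with equally high walls at both ends; while shut, a lip of the sliding jaw reaches 3.5 mm over the cells' feet and holds them down
- jaw_post (a point): on the axis of the jaw's upright grip post, a black rod 16 mm across; its top is 23 mm above this point and its foot 38 mm below
- cell1_mid (a point): sample cell, loose, may be absent; this point is its centre, half-way up, 40 mm above its underside; z along its axis. A steel cylinder 26 mm across with a foot 40 mm across and 8 mm thick and a white cap 28 mm across from 60 to 80 mm up; 80 mm tall, about 0.3 kg
- cell2_mid (a point): sample cell, loose, may be absent; this point is its centre, half-way up, 40 mm above its underside; z along its axis. A steel cylinder 26 mm across with a foot 40 mm across and 8 mm thick and a white cap 28 mm across from 60 to 80 mm up; 80 mm tall, about 0.3 kg
- cell3_mid (a point): sample cell, loose, may be absent; this point is its centre, half-way up, 40 mm above its underside; z along its axis. A steel cylinder 26 mm across with a foot 40 mm across and 8 mm thick and a white cap 28 mm across from 60 to 80 mm up; 80 mm tall, about 0.3 kg
- cell4_mid (a point): sample cell, loose, may be absent; this point is its centre, half-way up, 40 mm above its underside; z along its axis. A steel cylinder 26 mm across with a foot 40 mm across and 8 mm thick and a white cap 28 mm across from 60 to 80 mm up; 80 mm tall, about 0.3 kg
- jar_a: bystander: amber jar with white cap, 56 mm across, 75 mm tall
- jar_b: bystander: small amber jar with white cap, 44 mm across, 60 mm tall
- jar_c: bystander: amber jar with white cap, 60 mm across, 80 mm tall
- cork_ring: bystander: cork ring 90 mm across, 30 mm high
- spatula: bystander: laboratory spatula lying on the bench
- notebook: bystander: blue notebook, 150 x 210 x 14 mm
- tube_rack: bystander: red rack 100 x 200 mm with capped tubes, 94 mm tall
Mind the look-alikes: they are no part of the job. Leave any blue look-alike of the part that bears cell2_mid alone.

How it is judged:
On the way, in this order (a step that is already met when the one before it is completed fails the run):
1. the pin has dropped into the notch: upright, collar flush on the rail, let go (z of pin_collar in the frame of deck between 0.036 and 0.0455 m and x of pin_collar in the frame of deck between 0.037 and 0.053 m and y of pin_collar in the frame of deck between -0.01 and 0.13 m and angle between pin_collar's own z axis and vertical below 0.22 rad and contact force between the fingers and pin below 0.1 N), for 0.2 s.
2. the tray's stop arm is against the pin's collar (within about 5 mm), the pin still home (z of pin_collar in the frame of deck between 0.036 and 0.0455 m and x of pin_collar in the frame of deck between 0.037 and 0.053 m and y of pin_collar in the frame of deck between -0.01 and 0.13 m and angle between pin_collar's own z axis and vertical below 0.22 rad and y of pin_collar in the frame of tray_stop between 0.01 and 0.024 m), for 0.2 s.
3. the jaw is opened by more than 40 mm (value of joint jaw above 0.04 m), for 0.2 s.
4. all cells stand in the tray (x of cell1_mid in the frame of tray_floor between -0.03 and 0.03 m and y of cell1_mid in the frame of tray_floor between -0.09 and 0.09 m and z of cell1_mid in the frame of tray_floor between 0.032 and 0.046 m and angle between each of cell1_mid, cell2_mid, cell3_mid, cell4_mid's own z axis and vertical below 0.15 rad and x of cell2_mid in the frame of tray_floor between -0.03 and 0.03 m and y of cell2_mid in the frame of tray_floor between -0.09 and 0.09 m and z of cell2_mid in the frame of tray_floor between 0.032 and 0.046 m and x of cell3_mid in the frame of tray_floor between -0.03 and 0.03 m and y of cell3_mid in the frame of tray_floor between -0.09 and 0.09 m and z of cell3_mid in the frame of tray_floor between 0.032 and 0.046 m and x of cell4_mid in the frame of tray_floor between -0.03 and 0.03 m and y of cell4_mid in the frame of tray_floor between -0.09 and 0.09 m and z of cell4_mid in the frame of tray_floor between 0.032 and 0.046 m), for 0.2 s.
5. the jaw is shut again (value of joint jaw below 0.006 m), for 0.2 s.
At the end, for the whole second after the job is handed in: Every cell stands upright (within 0.15 rad) and at rest on the tray's floor; the pin is upright (within 0.22 rad) in the notch with its collar within 3.5 mm of flush on the rail; the tray's stop arm is within about 5 mm of touching the pin's collar; the jaw is shut to within 6 mm (all of step 2 and all of step 4 and value of joint jaw below 0.006 m).
It fails at once if another thing on the bench is pushed more than 4 cm (distance of any of jar_a, jar_b, jar_c, cork_ring, spatula, notebook, tube_rack from where it was at the start of the episode above 0.04 m).
Of cell1, cell2, cell3, cell4 only 2 to 4 are there at a start; the rules pass over those that are not, and their reading is None.
At some moment in a run one of cell1, cell2, cell3, cell4 may be knocked a few centimetres aside while the robot is not near it.
It also fails if it takes over 210 s, if anything falls off the work surface, if the arm or the gripper's body presses on something with over 40 N, if the wrist force passes 120 N, or if a joint passes its speed limit or range.

## Working session

There is one attempt and no reset: what is moved stays moved. The work goes in short steps, each a Python script; the robot and the scene stay as the last script left them, time stands still between calls to the robot, and variables do not carry over. Pictures are saved under pics/ and viewed, at most 14 in all, crops included, and the job is handed in when it is done.

```bash
ls; mkdir -p pics
cat > h.py <<'E'
import numpy as np, cv2
from plant import robot
def shot(name, fn=None):
    f=robot.grab_frame(name)
    if fn: cv2.imwrite('pics/'+fn, f['image'][:,:,::-1])
    np.savez('/tmp/%s.npz'%name, **{k:np.array(v) for k,v in f.items()})
    return f
def load(name):
    return dict(np.load('/tmp/%s.npz'%name))
def K(f): return np.array([[f['fx'],0,f['cx']],[0,f['fy'],f['cy']],[0,0,1]],float)
def ray(f,px):
    p=cv2.undistortPoints(np.array(px,float).reshape(-1,1,2),K(f),np.array(f['dist_coeffs'],float)).reshape(-1,2)
    d=np.c_[p,np.ones(len(p))]@f['R']; c=-f['R'].T@f['t']
    return c,d
def at_z(f,px,z):   # world pts at height z
    c,d=ray(f,px); return c+d*((z-c[2])/d[:,2])[:,None]
def at_depth(f,px):
    c,d=ray(f,px); return np.array([c+dd*f['range_z'][int(round(v)),int(round(u))] for dd,(u,v) in zip(d,px)])
def cloud(f):
    h,w=f['range_z'].shape; u,v=np.meshgrid(np.arange(w),np.arange(h))
    c,d=ray(f,np.c_[u.ravel(),v.ravel()]); return (c+d*f['range_z'].reshape(-1,1)).reshape(h,w,3)
E
python3 - <<'E'
from h import *
for n in('scene','top'):
    f=shot(n,n+'0.png'); print(n,f['fx'],-f['R'].T@f['t'],f['R'][2],f['dist_coeffs'])
s=robot.sense();print(s['tcp_pos'],s['tcp_rot'],robot.nose_length,s['wrist_force'])
E
```

```text
pics
scene 564.3802427958211 [ 1.04357187 -0.7667661   1.07226542] [-0.34760685  0.60970623 -0.71233966] [-0.17026866  0.          0.          0.          0.        ]
top 512.740644425736 [0.3622612  0.06240145 1.44628857] [ 0.136355    0.00184365 -0.99065832] [-0.03600129  0.          0.          0.          0.        ]
[ 0.28044827 -0.61344022  0.2413515 ] [-3.13981310e+00  5.33218114e-05  4.28830138e-01] 0.011 [-0.22605324 -0.21785893 -0.08890628]
```

View pics/top0.png

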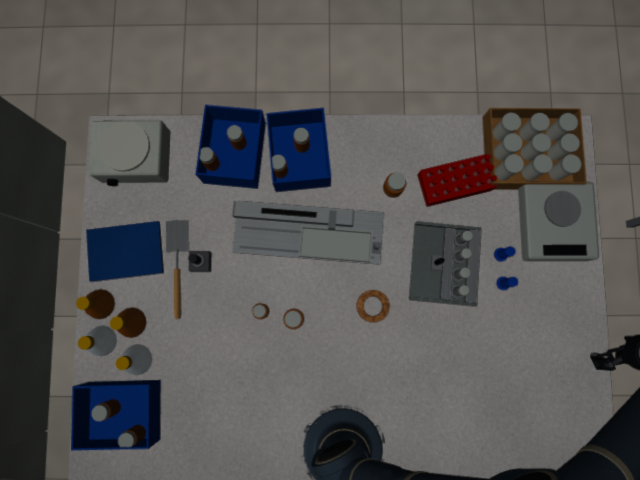

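View pics/scene0.png

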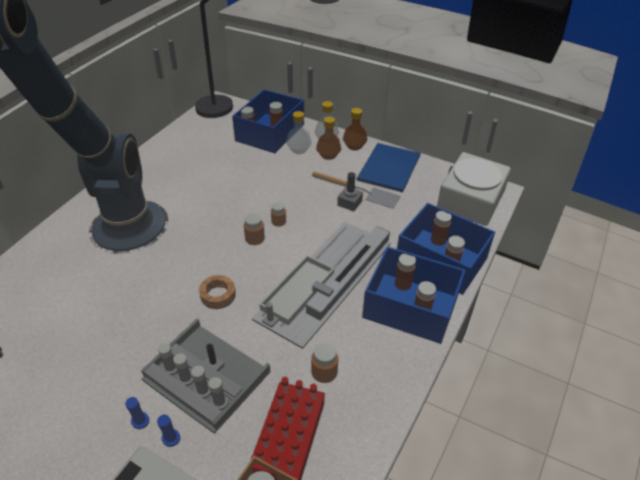

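The top view shows the deck at (308,232), the tray on its right half, and the slot at (288,212). The pin stand is at (200,260), and the clamp with four cells is at (445,262). The blue look-alikes are at (505,270). Next I'll enlarge the deck and clamp.

Run:
```python
import cv2
a=cv2.imread('pics/top0.png')
cv2.imwrite('pics/c1.png',cv2.resize(a[190:280,225:395],None,fx=4.7,fy=4.7,interpolation=cv2.INTER_CUBIC))
b=cv2.resize(a[210:315,400:490],None,fx=4.4,fy=4.4,interpolation=cv2.INTER_CUBIC)
c=cv2.resize(a[230:290,170:230],None,fx=6,fy=6,interpolation=cv2.INTER_CUBIC)
import numpy as np
o=np.zeros((462,396+360,3),np.uint8);o[:,:396]=b;o[:360,396:]=c
cv2.imwrite('pics/c2.png',o)
```

```text
(no output)
```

View pics/c1.png

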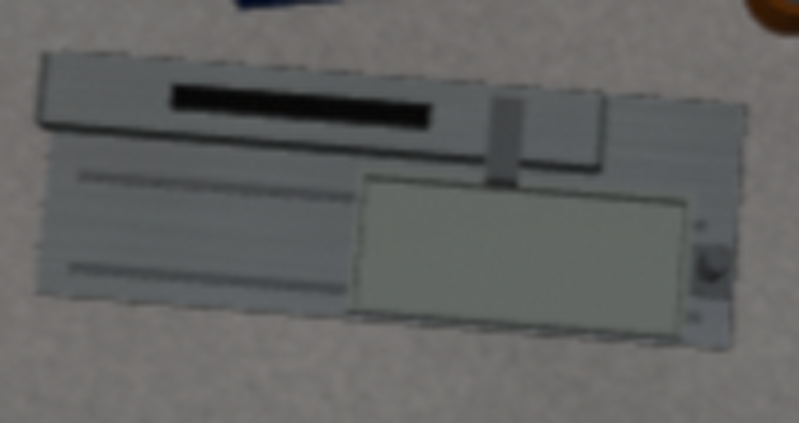

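View pics/c2.png

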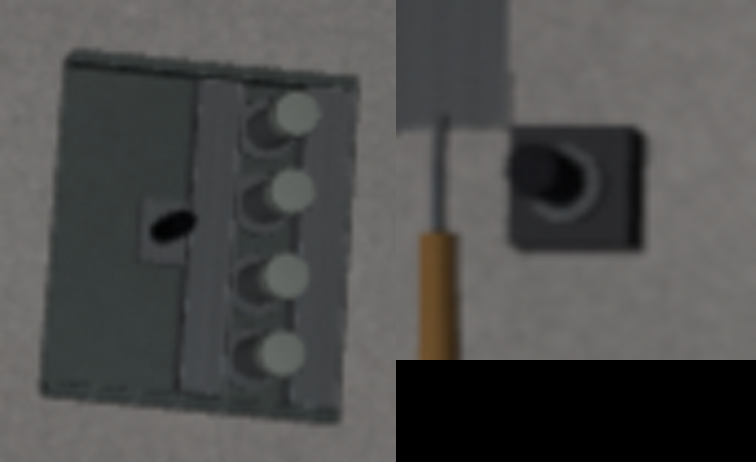

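The crops show the slot corners, rail corners and deck corners clearly in c1. In c2 the caps are at (297,115), (294,191), (287,275) and (281,352), the jaw post top is near (185,220), and the pin handle top is at (535,170).

Run:
```python
from h import *
f=load('top')
P1=lambda u,v:(225+(u+.5)/4.7-.5,190+(v+.5)/4.7-.5)
P2=lambda u,v:(400+(u+.5)/4.4-.5,210+(v+.5)/4.4-.5)
P3=lambda u,v:(170+(u-396+.5)/6-.5,230+(v+.5)/6-.5)
def fit(M,W):
    M=np.array(M)/1e3;W=np.array(W)[:,:2];m=M.mean(0);w=W.mean(0);a=M-m;b=W-w
    th=np.arctan2((a[:,0]*b[:,1]-a[:,1]*b[:,0]).sum(),(a*b).sum());R=np.array([[np.cos(th),-np.sin(th)],[np.sin(th),np.cos(th)]])
    o=w-R@m; print('fit',o,th,'res mm',np.round((W-(M@R.T+o))*1e3,1).tolist()); return o,th
rail=[((172,86),(53,135)),((172,108),(37,135)),((432,104),(53,-20)),((430,128),(37,-20)),((43,53),(66,210)),((604,93),(66,-120)),((40,124),(24,210)),((598,161),(24,-120))]
pl=[((747,102),(75,-210)),((731,349),(-75,-210)),((38,293),(-75,210))]
W=np.r_[at_z(f,[P1(*p) for p,_ in rail],.042),at_z(f,[P1(*p) for p,_ in pl],.01)]
D=fit([m for _,m in rail+pl],W)
print('rail depth z',at_depth(f,[P1(100,90),P1(550,140),P1(520,250),P1(712,255),P1(715,262)]))
caps=at_z(f,[P2(297,115),P2(294,191),P2(287,275),P2(281,352)],.09);print('caps',caps, at_depth(f,[P2(297,115),P2(281,352)]))
print('clampC',caps.mean(0),'yaw',np.arctan2(*(-(caps[3]-caps[0])[[1,0]])))
print('plate corners',at_z(f,[P2(66,60),P2(40,392),P2(340,420),P2(358,78)],.034))
C=cloud(f)
def top(px,r,band=.006):
    u,v=map(int,px);q=C[v-r:v+r+1,u-r:u+r+1].reshape(-1,3);z=q[:,2].max();s=q[q[:,2]>z-band];return s.mean(0),len(s),z
print('jawpost',top(P2(175,224),6)); print('traypost',top(P1(712,262),5)); print('pin',top(P3(535,170),6),at_z(f,[P3(535,170)],.108),at_z(f,[P3(563,182)],.048))
```

```text
fit [0.59376546 0.09267486] -0.07615352310694896 res mm [[-1.3, -0.0], [1.3, -1.4], [-0.6, 0.0], [0.8, -0.0], [0.2, 3.5], [0.6, -1.4], [-0.9, 1.1], [1.5, -0.6], [-0.6, 0.0], [-1.6, 1.0], [0.6, -2.1]]
rail depth z [[ 0.6525365   0.26556534  0.04537167]
 [ 0.62253941 -0.00111218  0.04273494]
 [ 0.56087536  0.01606113  0.01365643]
 [ 0.54952825 -0.09239103  0.07370636]
 [ 0.54592344 -0.09444128  0.07027734]]
caps [[ 0.56899552 -0.33539865  0.09      ]
 [ 0.52235509 -0.33167632  0.09      ]
 [ 0.47130526 -0.32540369  0.09      ]
 [ 0.42494925 -0.31999502  0.09      ]] [[ 0.56843104 -0.33431248  0.09370325]
 [ 0.4249921  -0.32025637  0.08907304]]
clampC [ 0.49690128 -0.32811842  0.09      ] yaw -0.10653046744224377
plate corners [[ 0.61303579 -0.20571463  0.034     ]
 [ 0.40302599 -0.18398985  0.034     ]
 [ 0.38512077 -0.3712008   0.034     ]
 [ 0.60132454 -0.391864    0.034     ]]
jawpost (array([ 0.50346408, -0.2634406 ,  0.08758418]), 10, np.float64(0.09098983953531992))
traypost (array([0.3622612 , 0.06240145, 1.44628857]), 1, np.float64(1.4462885688262193))
pin (array([0.3622612 , 0.06240145, 1.44628857]), 1, np.float64(1.4462885688262193)) [[0.50804306 0.39416763 0.108     ]] [[0.50904659 0.39598303 0.048     ]]
```

```bash
cat >> h.py <<'E'
DO=np.array([0.59377,0.09267]); DT=-0.0762
CO=np.array([0.4969,-0.3281]); CT=-0.1065
def dk(x,y): c,s=np.cos(DT),np.sin(DT); return DO+[c*x-s*y,s*x+c*y]
def to_dk(p): c,s=np.cos(DT),np.sin(DT); d=np.array(p[:2])-DO; return np.array([c*d[0]+s*d[1],-s*d[0]+c*d[1]])
def ck(x,y): c,s=np.cos(CT),np.sin(CT); return CO+[c*x-s*y,s*x+c*y]
def rpy(yaw): return [np.pi,0,yaw]
def mv(xy,z,**k): return robot.move_straight([*xy,z],**k)
def st():
    s=robot.sense(); print('t%.1f'%s['t'],'tcp',np.round(s['tcp_pos'],4),'F',np.round(s['wrist_force'],2),'op %.3f gf %.1f'%(s['opening'],s['gripper_force'])); return s
E
python3 - <<'E'
from h import *
f=load('top')
P1=lambda u,v:(225+(u+.5)/4.7-.5,190+(v+.5)/4.7-.5)
tp=at_z(f,[P1(714,261)],.072); print('traypost',to_dk(tp[0]))
print('tray rim',np.array([to_dk(p) for p in at_z(f,[P1(365,178),P1(687,203),P1(677,335),P1(352,310)],.034)]))
print('arm +y face',to_dk(at_z(f,[P1(490,130)],.056)[0]))
g=load('scene'); 
for n,X in (('pin',[.508,.395,.108]),('jaw',[.5035,-.2634,.09]),('start',[*dk(45,-8)/1 if 0 else dk(.045,-.008),.042])):
    print(n,cv2.projectPoints(np.array([X]),cv2.Rodrigues(g['R'])[0],g['t'],K(g),g['dist_coeffs'])[0].ravel())
p=[.5085,.395]
robot.goto([*p,.17],rpy(DT)); robot.grip(1.0,60); mv(p,.070,vel=.12); robot.grip(0.0,60); st()
mv(p,.15); st(); shot('scene','s1.png'); shot('top','t1.png')
a=cv2.imread('pics/s1.png');b=cv2.imread('pics/t1.png')
o=np.zeros((500,800,3),np.uint8);o[:,:400]=cv2.resize(a[110:235,300:400],(400,500));o[:400,400:]=cv2.resize(b[215:315,150:250],(400,400));cv2.imwrite('pics/c3.png',o)
E
```

```text
File "<stdin>", line 8
    for n,X in (('pin',[.508,.395,.108]),('jaw',[.5035,-.2634,.09]),('start',[*dk(45,-8)/1 if 0 else dk(.045,-.008),.042])):
                                                                                           ^^
SyntaxError: invalid syntax
```

Run:
```python
from h import *
f=load('top')
P1=lambda u,v:(225+(u+.5)/4.7-.5,190+(v+.5)/4.7-.5)
tp=at_z(f,[P1(714,261)],.072); print('traypost',to_dk(tp[0]))
print('tray rim',np.array([to_dk(p) for p in at_z(f,[P1(365,178),P1(687,203),P1(677,335),P1(352,310)],.034)]))
print('arm +y face',to_dk(at_z(f,[P1(490,130)],.056)[0]))
g=load('scene'); 
for n,X in (('pin',[.508,.395,.108]),('jaw',[.5035,-.2634,.09]),('start',[*dk(.045,-.008),.042])):
    print(n,cv2.projectPoints(np.array([X]),cv2.Rodrigues(g['R'])[0],g['t'],K(g),g['dist_coeffs'])[0].ravel())
p=[.5085,.395]
robot.goto([*p,.17],rpy(DT)); robot.grip(1.0,60); mv(p,.070,vel=.12); robot.grip(0.0,60); st()
mv(p,.15); st(); shot('scene','s1.png'); shot('top','t1.png')
a=cv2.imread('pics/s1.png');b=cv2.imread('pics/t1.png')
o=np.zeros((500,800,3),np.uint8);o[:,:400]=cv2.resize(a[110:235,300:400],(400,500));o[:400,400:]=cv2.resize(b[215:315,150:250],(400,400));cv2.imwrite('pics/c3.png',o)
```

```text
traypost [-0.0331714  -0.18942344]
tray rim [[ 0.00634197  0.01643381]
 [ 0.0056921  -0.17528058]
 [-0.07330007 -0.17423114]
 [-0.07289534  0.01780922]]
arm +y face [ 0.03663065 -0.05540726]
pin [350.19267343 173.690464  ]
jaw [208.21134037 343.47053934]
start [338.50547068 278.18333984]
t5.5 tcp [0.5087 0.3956 0.0706] F [-1.    0.58  3.54] op 0.264 gf 58.6
t6.2 tcp [0.5075 0.3943 0.1487] F [ 0.16 -0.31 -4.16] op 0.260 gf 58.9
```

View pics/c3.png

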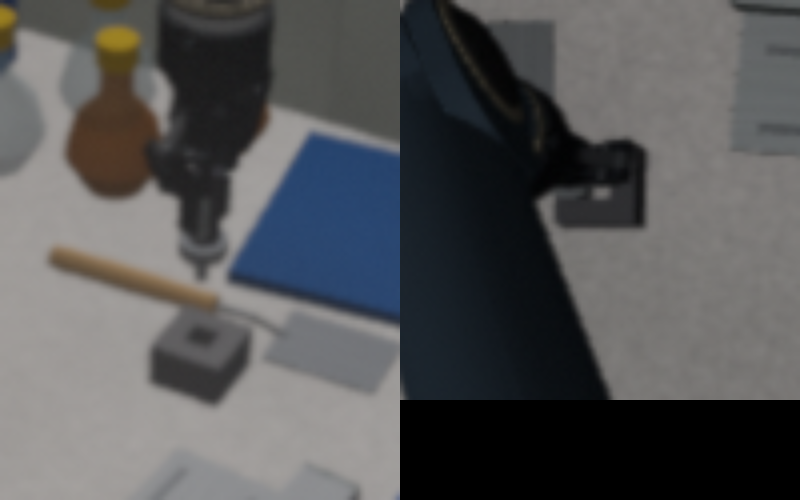

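The pin is lifted clear of its stand and hangs straight, with its tip at c3 (202,275). Next I'll check the x offset by projection and enter the slot.

Run:
```python
from h import *
g=load('scene')
pr=lambda X:cv2.projectPoints(np.array([X],float),cv2.Rodrigues(g['R'])[0],g['t'],K(g),g['dist_coeffs'])[0].ravel().round(1)
X=[.5075,.3943,.0906];print('tip proj',pr(X),'obs (350.4,178.7); +5mm x',pr([.5125,.3943,.0906]))
p=dk(.045,-.008)
robot.goto([*p,.14],rpy(DT)); robot.sleep(.4); st()
c=mv(p,.086,vel=.03,contact_N=8); print(c); robot.sleep(.3); st()
shot('scene','s2.png');a=cv2.imread('pics/s2.png');cv2.imwrite('pics/c4.png',cv2.resize(a[200:340,270:410],None,fx=4,fy=4,interpolation=cv2.INTER_CUBIC))
```

```text
tip proj [349.6 178.7] obs (350.4,178.7); +5mm x [351.2 179.2]
t8.0 tcp [0.638  0.0818 0.14  ] F [ 0.26  0.29 -2.65] op 0.263 gf 58.9
False
t10.2 tcp [0.6381 0.0813 0.0861] F [-1.42  0.32 -1.11] op 0.265 gf 58.9
```

View pics/c4.png

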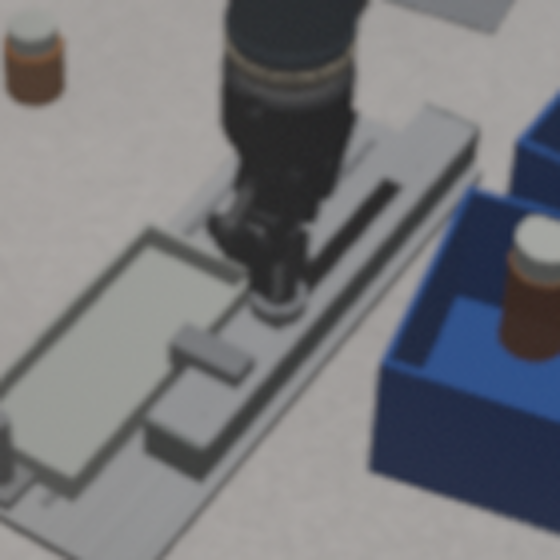

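The collar sits just above the cover at the slot's start, and the spring reads about 1.5 N. Now I'll drag.

Run:
```python
from h import *
mv(dk(.0435,-.008),.086,vel=.02); robot.sleep(.3); st()
mv(dk(.0435,-.003),.085,vel=.02)
c=mv(dk(.0435,.115),.085,vel=.025,contact_N=5); print(c); s=st(); print(to_dk(s['tcp_pos']))
robot.sleep(.4); s=st(); print(to_dk(s['tcp_pos']))
```

```text
t10.8 tcp [0.6368 0.0814 0.0861] F [ 0.93  0.01 -0.86] op 0.269 gf 58.9
True
t13.6 tcp [0.6398 0.138  0.0836] F [ 0.37  0.01 -3.4 ] op 0.266 gf 60.0
[0.04249249 0.04872317]
t14.0 tcp [0.6394 0.1373 0.0831] F [ 0.45  0.02 -3.41] op 0.262 gf 60.0
[0.04207375 0.04801395]
```

Run:
```python
from h import *
q=to_dk(robot.sense()['tcp_pos'])
c=mv(dk(q[0],q[1]-.0005),.0735,vel=.02,contact_N=9); print(c); robot.sleep(.3); s=st(); print(to_dk(s['tcp_pos']))
```

```text
True
t14.7 tcp [0.6395 0.1369 0.0766] F [-1.2   0.32  4.55] op 0.267 gf 61.1
[0.04220535 0.04762624]
```

Run:
```python
from h import *
s=robot.sense(); p=s['tcp_pos'][:2]
robot.grip(0.6); robot.sleep(.2); mv(p,.16); 
f=shot('top'); C=cloud(f)
yaw=DT+np.pi/2
pp=dk(-.0332,-.1894)
a=robot.inverse_kinematics([*pp,.14],rpy(yaw)); b=robot.inverse_kinematics([*pp,.14],rpy(yaw-np.pi)); print(a,b)
j=np.array(s['joint_pos']); 
cand=[(np.abs(np.array(v)-j).max(),y) for v,y in ((a,yaw),(b,yaw-np.pi)) if v is not None]; yaw=min(cand)[1]; print(yaw)
robot.goto([*pp,.15],rpy(yaw)); mv(pp,.057,vel=.1,contact_N=10); robot.grip(0,40); robot.sleep(.2); st()
mv(dk(-.0332,-.125),.057,vel=.06); st()
c=mv(dk(-.0332,-.08),.057,vel=.02,contact_N=6); print(c); s=st(); print(to_dk(s['tcp_pos'])); robot.sleep(.3); s=st(); print(to_dk(s['tcp_pos']))
```

```text
[ 0.06015607  0.38619743  0.04235766  1.92957228 -0.02169069  0.8262532
  0.03789697] [-0.68867192  0.63196718  1.11396482  1.96851728 -0.68953406  0.98513377
 -2.45514922]
-1.6469963267948966
t18.7 tcp [ 0.5487 -0.0938  0.0578] F [ 5.01 -0.7  -1.63] op 0.167 gf 39.0
t19.9 tcp [ 0.5539 -0.03    0.0579] F [ 7.12 -1.91 -2.99] op 0.166 gf 39.1
True
t21.1 tcp [ 0.5556 -0.01    0.0578] F [ 1.27 -1.43  2.93] op 0.174 gf 39.8
[-0.03020398 -0.10527236]
t21.4 tcp [ 0.5557 -0.01    0.0578] F [-0.26 -1.02  5.56] op 0.168 gf 40.2
[-0.03018213 -0.10526106]
```

Run:
```python
from h import *
c=mv(dk(-.030,-.095),.057,vel=.02,contact_N=8); s=st(); print(c,to_dk(s['tcp_pos']))
robot.grip(0.5); robot.sleep(.2); s=st(); mv(s['tcp_pos'][:2],.15)
q=dk(-.2,-.25); robot.goto([*ck(0.0,.08),.25],rpy(CT))
shot('scene','s3.png');shot('top','t3.png')
a=cv2.imread('pics/s3.png');b=cv2.imread('pics/t3.png')
o=np.zeros((580,800,3),np.uint8);o[:,:400]=cv2.resize(a[210:355,290:390],(400,580));o[:400,400:]=cv2.resize(b[190:290,290:390],(400,400),interpolation=cv2.INTER_CUBIC);cv2.imwrite('pics/c5.png',o); cv2.imwrite('pics/t3.png',b)
```

```text
t21.7 tcp [ 0.5557 -0.01    0.0578] F [ 0.54 -0.81  3.43] op 0.173 gf 40.0
True [-0.03017019 -0.10526392]
t22.3 tcp [ 0.5557 -0.0102  0.0577] F [-0.53 -0.33 -0.02] op 0.498 gf 0.0
```

View pics/c5.png

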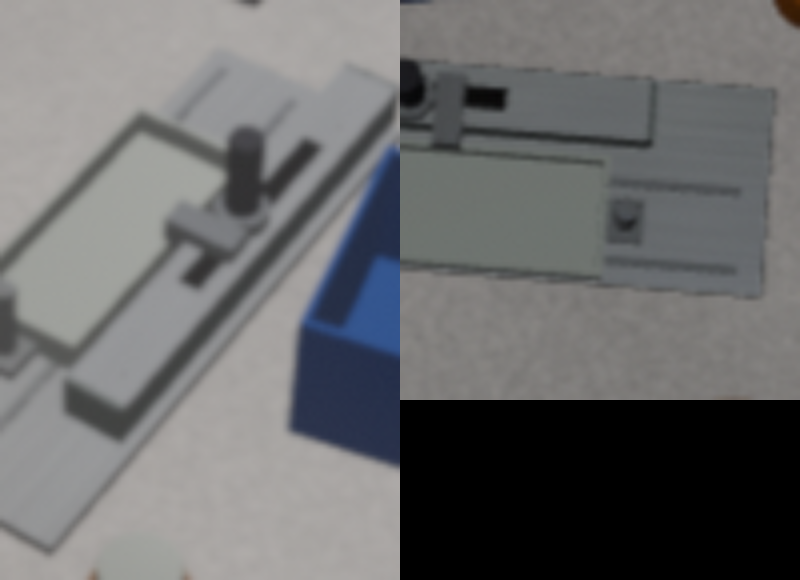

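The stop arm touches the collar and the pin stands flush. Now the jaw.

Run:
```python
from h import *
p=np.array([.5035,-.2634]); d=p-CO; c,s_=np.cos(CT),np.sin(CT); q=[c*d[0]+s_*d[1],-s_*d[0]+c*d[1]]; print('post in clamp',q)
yaw=CT+np.pi/2
robot.grip(0.7,50); robot.goto([*p,.16],rpy(yaw)); print(mv(p,.062,vel=.08,contact_N=10)); robot.grip(0,50); robot.sleep(.2); st()
c=mv(ck(q[0],q[1]+.058),.062,vel=.05,contact_N=25); s=st();print(c)
d=np.array(s['tcp_pos'][:2])-p;print('moved',np.linalg.norm(d))
robot.sleep(.2); st(); robot.grip(.6); s=st(); mv(s['tcp_pos'][:2],.16)
robot.goto([*dk(-.033,-.3),.35],rpy(CT)) if 0 else robot.goto([.45,0.0,.35],rpy(CT))
shot('top','t4.png');shot('scene','s4.png');a=cv2.imread('pics/t4.png')
cv2.imwrite('pics/c6.png',cv2.resize(a[205:320,395:535],None,fx=5,fy=5,interpolation=cv2.INTER_CUBIC))
```

```text
post in clamp [np.float64(-0.0003149257221479367), np.float64(0.06503499690005009)]
False
t28.3 tcp [ 0.5051 -0.2636  0.0626] F [ 5.82 -0.48  0.99] op 0.171 gf 48.7
t29.6 tcp [ 0.5102 -0.2138  0.0626] F [  5.03 -16.73  -7.52] op 0.173 gf 48.8
False
moved 0.05006073134994024
t29.8 tcp [ 0.5102 -0.2138  0.0626] F [  4.82 -15.55  -6.98] op 0.169 gf 48.8
t30.2 tcp [ 0.5093 -0.2051  0.0618] F [ 0.9   0.15 -0.63] op 0.605 gf 0.0
```

View pics/c6.png

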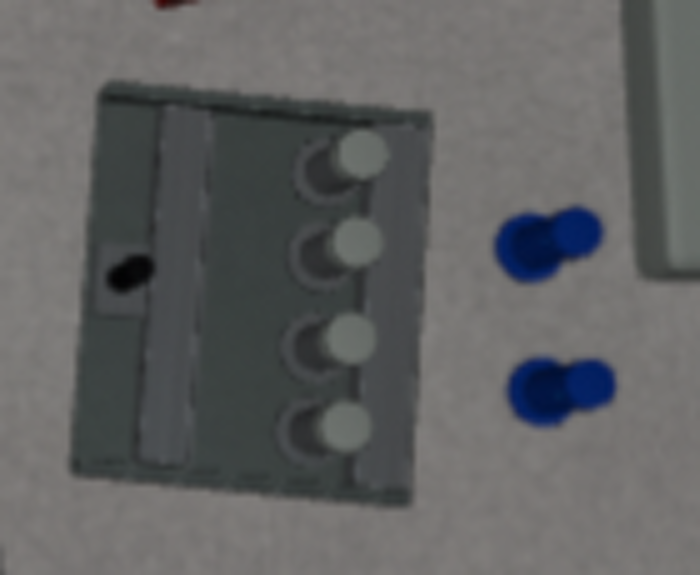

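The jaw is wide open and all four cells stand in their row, with caps at c6 (361,155), (355,242), (348,338) and (344,425).

```bash
cat >> h.py <<'E'
YP=DT+np.pi/2
TRAY=[.0735,.0285,-.0175,-.0625]   # deck y of the places
def caps():
    f=shot('top'); C=cloud(f); m=(C[:,:,2]>.078)&(C[:,:,2]<.1)&(C[:,:,0]>.36)&(C[:,:,0]<.64)&(C[:,:,1]>-.385)&(C[:,:,1]<-.235)&(f['image'].min(2)>75)
    n,l,s,c=cv2.connectedComponentsWithStats(m.astype(np.uint8))
    return [(at_z(f,[c[i]],.09)[0][:2].round(4),int(s[i,4])) for i in range(1,n) if s[i,4]>15]
def pick(p):
    robot.grip(.85,50); robot.goto([*p,.19],rpy(CT)); 
    if mv(p,.052,vel=.12,contact_N=12): print('CONTACT'); st(); return False
    robot.grip(0,50); mv(robot.sense()['tcp_pos'][:2],.20); s=st(); return .2<s['opening']<.4
def place(y):
    q=dk(-.0325,y); robot.goto([*q,.20],rpy(YP)); mv(q,.068,vel=.15); robot.sleep(.2)
    c=mv(q,.050,vel=.02,contact_N=4); s=st(); print('placed',c,to_dk(s['tcp_pos']))
    robot.grip(.5); robot.sleep(.15); mv(robot.sense()['tcp_pos'][:2],.20)
E
python3 - <<'E'
from h import *
f=load('top'); P=lambda u,v:(395+(u+.5)/5-.5,205+(v+.5)/5-.5)
print(at_z(f,[P(361,155),P(355,242),P(348,338),P(344,425)],.09)[:,:2].round(4))
c=caps(); print(c)
p=at_z(f,[P(361,155)],.09)[0,:2]
if pick(p): place(TRAY[0])
print(caps()); shot('top','t5.png'); shot('scene','s5.png')
E
```

```text
[[ 0.5694 -0.3346]
 [ 0.5224 -0.3294]
 [ 0.4711 -0.3237]
 [ 0.425  -0.3198]]
[(array([ 0.5699, -0.3355]), 82), (array([ 0.5226, -0.3309]), 81), (array([ 0.4705, -0.3252]), 85), (array([ 0.424 , -0.3211]), 87)]
t37.8 tcp [ 0.5691 -0.334   0.1988] F [ 0.16  0.02 -2.78] op 0.306 gf 49.2
t41.4 tcp [0.567  0.1685 0.0585] F [-1.12 -0.07  6.23] op 0.303 gf 49.3
placed True [-0.03248188  0.0735324 ]
[(array([ 0.5223, -0.3305]), 87), (array([ 0.4705, -0.3253]), 86), (array([ 0.4241, -0.321 ]), 90)]
```

View pics/s5.png

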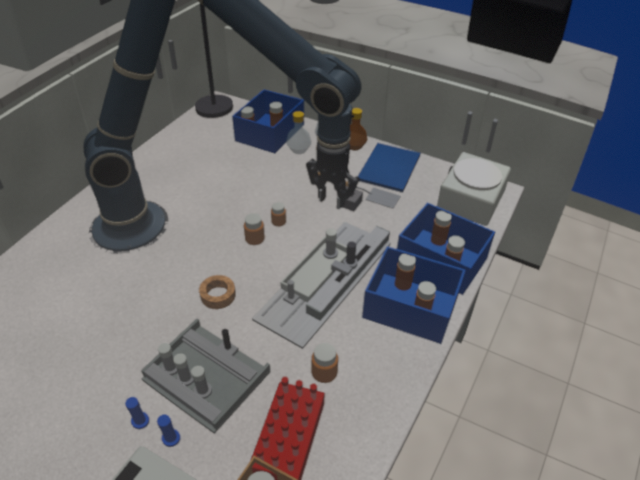

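The first cell stands upright in the tray at (331,243), and three remain in the clamp. Continuing with the rest.

Run:
```python
from h import *
for i in (1,2,3):
    c=caps(); print(c)
    c=[p for p,n in c if n>40]
    if len(c)!=4-i: print('count!'); break
    p=max(c,key=lambda v:v[0])
    if not pick(p): print('pick fail'); break
    place(TRAY[i])
robot.goto([.45,-.1,.35],rpy(CT))
shot('top','t6.png');shot('scene','s6.png')
a=cv2.imread('pics/s6.png');b=cv2.imread('pics/t6.png')
o=np.zeros((600,800,3),np.uint8);o[:,:400]=cv2.resize(a[205:355,270:370],(400,600));o[:300,400:]=cv2.resize(b[185:285,225:358],(400,300));o[300:,400:]=cv2.resize(b[210:310,390:523],(400,300));cv2.imwrite('pics/c7.png',o)
```

```text
[(array([ 0.5222, -0.3305]), 86), (array([ 0.4705, -0.3253]), 86), (array([ 0.4241, -0.321 ]), 90)]
t48.3 tcp [ 0.522  -0.3298  0.1988] F [ 0.12 -0.62 -3.66] op 0.305 gf 49.3
t51.8 tcp [0.5635 0.1236 0.0584] F [-1.36 -1.11  5.15] op 0.304 gf 49.5
placed True [-0.03256382  0.02856917]
[(array([ 0.4705, -0.3253]), 86), (array([ 0.4241, -0.321 ]), 90)]
t58.4 tcp [ 0.4703 -0.3247  0.199 ] F [ 0.57  0.16 -2.89] op 0.305 gf 49.2
t61.7 tcp [0.56   0.0777 0.0584] F [-0.47 -0.18  4.65] op 0.301 gf 49.3
placed True [-0.03257812 -0.01748978]
[(array([ 0.4241, -0.321 ]), 90)]
t68.2 tcp [ 0.4239 -0.3203  0.1991] F [ 0.22  0.89 -3.42] op 0.306 gf 49.2
t71.4 tcp [0.5565 0.0329 0.0583] F [-0.92  1.3   5.42] op 0.307 gf 49.2
placed True [-0.03258581 -0.06239652]
```

View pics/c7.png

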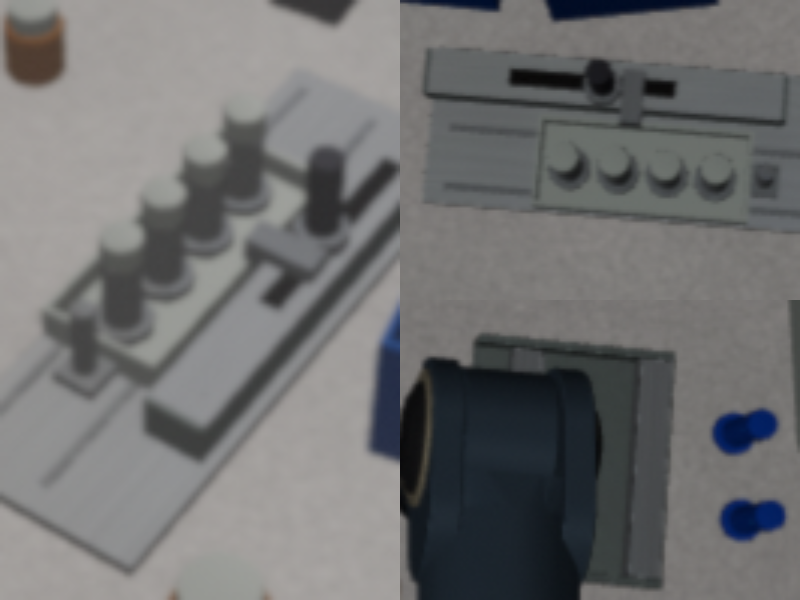

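All four cells stand upright in the tray, with the pin and stop arm unchanged. Now I'll shut the jaw.

Run:
```python
from h import *
p=np.array([.5098,-.2138]); robot.grip(.7,60); robot.goto([*p,.16],rpy(YP)); print(mv(p,.062,vel=.08,contact_N=10)); robot.grip(0,60); s=st(); p0=np.array(s['tcp_pos'][:2])
c=mv(ck(0,.057),.062,vel=.05,contact_N=25); robot.sleep(.2); s=st(); print(c,np.linalg.norm(np.array(s['tcp_pos'][:2])-p0))
robot.grip(.6); s=st(); mv(s['tcp_pos'][:2],.16); robot.goto([.45,0.0,.35],rpy(CT)); robot.sleep(.5)
shot('top','t7.png');shot('scene','s7.png')
a=cv2.imread('pics/s7.png');b=cv2.imread('pics/t7.png')
o=np.zeros((600,800,3),np.uint8);o[:,:400]=cv2.resize(a[205:355,270:370],(400,600));o[:300,400:]=cv2.resize(b[185:285,225:358],(400,300));o[300:,400:]=cv2.resize(b[210:310,390:523],(400,300));cv2.imwrite('pics/c8.png',o)
```

```text
False
t78.7 tcp [ 0.5102 -0.2138  0.0624] F [-0.17  0.6   3.61] op 0.167 gf 58.4
t80.2 tcp [ 0.5051 -0.2636  0.0623] F [ 1.78 19.21 14.75] op 0.165 gf 59.8
False 0.05009741171639336
t80.6 tcp [ 0.5022 -0.2723  0.0617] F [ 0.09 -0.72  0.46] op 0.604 gf 0.0
```

View pics/c8.png

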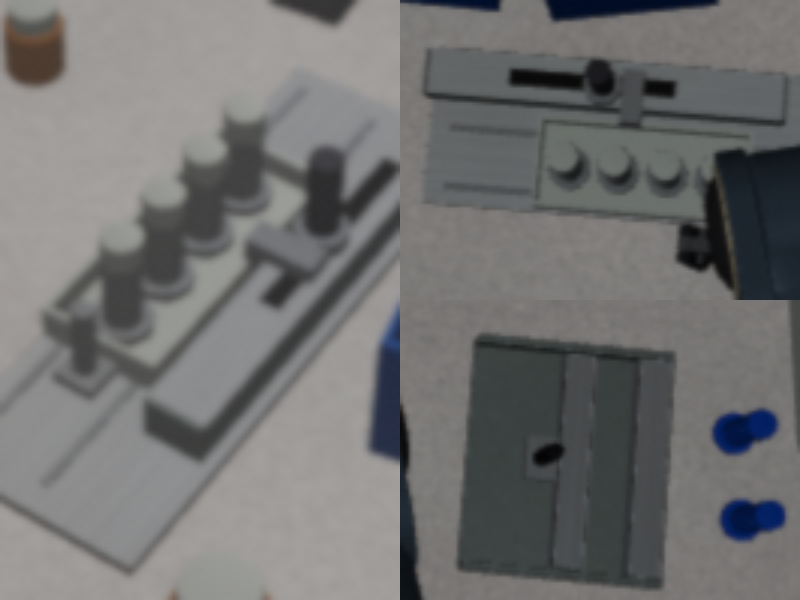

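The jaw is shut after 50 mm of travel, all four cells are upright, and the stop arm is on the collar. Handing in.

```bash
python3 -c "
from plant import robot
print(robot.close_job())"
```

```text
the job is handed in; nothing more can be done
None
```

The job is handed in, but no verdict came back: the last pictures show the pin home in the notch, the tray's stop arm on its collar, all four cells upright in the tray and the clamp shut.

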